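# Pull the labelled archive boxes out of the row and scan them

### The arm

A 6-joint arm with a two-finger parallel gripper is mounted at the origin on the work surface. World frame = base frame: x ahead of the robot, y to its left, z up, the work surface at z = 0. Lengths are in m, angles in rad, forces in N, time in s.
With the tool pointing down it reaches from about 0.3 to 0.775 m from the base axis. Payload 14.6 kg.
Tool frame: the origin (TCP) lies midway between the tips of the shut fingers; the grasp point (between the pads) lies 19 mm behind it; z points along the fingers, y is the line along which they close (so a half turn about z gives the same grasp; the last joint's range is limited). The gripper opens to 94 mm and grips with 3 to 60 N. Pads are 16 mm wide; open, the fingers measure 119 mm over their backs; the gripper's body (75 mm by 177 mm) begins 78 mm behind the grasp point.
Start: joints at [-1.28, 0.3, 1.521, -0, 1.321, -0.067], TCP at [0.193, -0.515, 0.205] pointing down, gripper open.
Joint ranges: [-3.03, 3.03], [-0.79, 2.21], [0.23, 2.52], [-1.04, 4.18], [0, 3.07], [-2.55, 2.55]. Speed limits (rad/s): [2.22, 2.22, 2.57, 3.14, 3.14, 3.14].

### API

Orientations are given as a unit quaternion [x, y, z, w].
In Python, from workcell import readout, read_camera, camera_model, env gives the robot as it stands. The module is installed in compiled form; this text tells all that it offers.
- The arm moves only by the shell command python3 -m inch 'ROWS' [OPENING]. ROWS is JSON, a list of rows, each a list of 2 entries, a list of its own where there are three numbers: the shift along the tool's x, y, z in mm, then the turn about the tool's z in degrees. A call has 1 to 12 rows; each row is the pose to reach, as a shift and turn from the pose commanded when the call began, along the tool's axes at that moment; what a row does not reach only later rows make up. A row lasts 1/8 s, in which the tool goes at most 62.5 mm and 10.7 degrees, less where a joint would pass 70% of its speed; a pose out of reach is approached as far as the arm can. A call with a gripper value outside its range is refused whole. OPENING is the finger opening in mm, from 0 to 94, set as the call begins (- or left out, the last holds). The fingers move at their own pace and stop on an object; the grip force is fixed at half the most. Time passes only in rows, so rows that repeat a pose let the fingers close. It gives the time, the measured TCP pose, the force, the opening and the grip force at its end, in the units of the state.
- readout.state(): the state, without advancing time (a new reading comes with each control period).
- read_camera(name): name is "scene" or "top" or "wrist"; returns the picture (480x640x3 uint8, red, green, blue); there is no depth.
- camera_model(name): a dict with "camera_matrix" (3x3 intrinsics, pixels), "k1" (the pictures are not rectified: a ray, as slopes to the right and down, at radius r is drawn at 1 + k1 r^2 times it, then the intrinsics apply), "view" (4x4, takes a point from world to camera coordinates). Camera axes: x right, y down, z forward; pixel columns grow to the right and rows downward; lengths in m; the calibration is good to about 2 mm. A picture is of the moment at which its call begins: read the wrist's pose just before it. camera_model takes no time and is no camera call; for the wrist camera it gives the pose at the moment of the call.
- env.close_job(): hands the job in; it is judged then, once.
The state is a dict: "t": time; "joint_positions": joint angles; "joint_velocities": joint speeds; "joint_efforts": joint torques, N m; "eef_pos": TCP position; "tcp_rot": TCP orientation; "force": force on the tool from outside, world axes, zero at the start; "wrist_torque": the same for the moment, N m; "finger_gap": finger opening in m; "gripper_force": force on a finger pad.
Only numpy, scipy, OpenCV 4.12 (cv2) and the standard library are available. Lean on these libraries where they do the work, as an engineer would, in place of code of your own. Each camera call takes 0.05 s, during which the arm holds its last target. There are 200 camera calls.

### The job

Slide every box that has a code label on its lid out of the packed row, along its own length over the mat without lifting it, until it lies wholly past the white line on the open side of the mat and still square with it; the tall unlabelled boxes stay where they stand. When all of them are out, pick up the hand scanner and read their labels one after another from the lowest box to the tallest: point its slanting beam at the middle of the label from 40 to 120 mm away and keep it still there for two seconds. Then lay the scanner flat on the middle of its blue pad, leaving the other things on the bench alone.

Things in the scene. Friction and masses are not known exactly. Their poses are not given: they have to be found in the camera images.
- mat: Fixed grey bench mat, 290 mm (its x) by 340 mm (its y), 3 mm thick; origin at the centre of its underside. A white line across it lies at its y = -40 mm (4 mm wide). The packed row stands on the -y side, box centres at its y = -105 mm, side by side along its x in seven places 34.3 mm apart (some places may be empty); the open side is +y.
- pad: Blue scanner pad, flat on the bench (1 mm thin, look only: the scanner rests on the bench plane z = 0), 110 mm (its x) by 200 mm (its y); origin at its centre.
- scanner: Grey hand scanner, lying flat at the start on its pad, 160 g. Origin on its underside; x runs forward. Handle 30 mm wide (y) and 30 mm high, from x = -85 to +15 mm; head 50 mm wide and 36 mm high, from x = 15 to 65 mm. Good grip: across the handle at x = -12 mm, at mid height. Rests flat on its underside.
- beam (a point): Window of the scanner, at scanner x = 65 mm, y = 0, z = 10 mm. Its z axis is the beam: 45 degrees forward and down, (0.707, 0, -0.707) in the scanner's frame.
- box1: Labelled grey plastic box, 34 mm wide (x) by 100 mm long (y) by 26 mm high, lies along the mat's y; origin at the centre of its underside. 120 g, give or take. Too long to be gripped lengthwise and boxed in by its neighbours, but slides easily when pushed on its end. May be absent.
- box2: Labelled grey plastic box, 34 mm wide (x) by 100 mm long (y) by 38 mm high, lies along the mat's y; origin at the centre of its underside. 150 g, give or take. Too long to be gripped lengthwise and boxed in by its neighbours, but slides easily when pushed on its end. May be absent.
- box3: Labelled grey plastic box, 34 mm wide (x) by 100 mm long (y) by 50 mm high, lies along the mat's y; origin at the centre of its underside. 180 g, give or take. Too long to be gripped lengthwise and boxed in by its neighbours, but slides easily when pushed on its end. May be absent.
- box4: Labelled grey plastic box, 34 mm wide (x) by 100 mm long (y) by 62 mm high, lies along the mat's y; origin at the centre of its underside. 210 g, give or take. Too long to be gripped lengthwise and boxed in by its neighbours, but slides easily when pushed on its end. May be absent.
- label1 (a point): Middle of the code label (28 x 40 mm) on top of box1, 26 mm above the box's underside, facing up.
- label2 (a point): Middle of the code label (28 x 40 mm) on top of box2, 38 mm above the box's underside, facing up.
- label3 (a point): Middle of the code label (28 x 40 mm) on top of box3, 50 mm above the box's underside, facing up.
- label4 (a point): Middle of the code label (28 x 40 mm) on top of box4, 62 mm above the box's underside, facing up.
- tall1: Tall grey box without a label, 34 mm (x) by 100 mm (y) by 76 mm high, about 380 g; origin at the centre of its underside. Must stay in the row.
- tall2: Tall grey box without a label, 34 mm (x) by 100 mm (y) by 76 mm high, about 380 g; origin at the centre of its underside. Must stay in the row.
- tall3: Tall grey box without a label, 34 mm (x) by 100 mm (y) by 76 mm high, about 380 g; origin at the centre of its underside. Must stay in the row.
- amber: Bystander: amber glass jar, 54 mm across, 95 mm high; origin under its centre.
- beaker: Bystander: clear beaker, 64 mm across, 75 mm high; origin under its centre.
- timer: Bystander: white bench timer, 50 x 75 x 30 mm; origin under its centre.
Mind the look-alikes: they are no part of the job. What is shaped like the box4 but turquoise is not meant.

How it is judged:
By the outcome, as a careful person would: the job done as asked, in the order asked, and still so for the second after the job is handed in, with the robot touching nothing.
Of box1, box2, box3, box4 only 3 to 4 are there at a start; the rules pass over those that are not, and their reading is None.
At some moment in a run one of scanner may be knocked a few centimetres aside while the robot is not near it.
It also fails if it takes over 192 s, if anything falls off the work surface, if the arm or the gripper's body presses on something with over 40 N, if the wrist force passes 120 N, or if a joint passes its speed limit or range.

## Working session

There is one attempt and no reset: what is moved stays moved. The work goes in short steps, Python scripts to look and compute and a shell command to move; the robot and the scene stay as the last step left them, time stands still between calls to the robot, and variables do not carry over. Pictures are saved under pics/ and viewed, at most 16 in all, crops included, and the job is handed in when it is done.

```bash
mkdir -p pics; cat > h.py <<'E'
import numpy as np, cv2, sys
from workcell import readout, read_camera, camera_model, env
def snap(n,f):
    m=camera_model(n); im=read_camera(n); cv2.imwrite('pics/'+f,im[:,:,::-1]); return im,m
def ray(m,u,v):
    K=np.array(m['camera_matrix']);k=m['k1'];V=np.array(m['view'])
    d=np.array([(u-K[0,2])/K[0,0],(v-K[1,2])/K[1,1]]);s=d.copy()
    for _ in range(20): s=d/(1+k*(s@s))
    R=V[:3,:3];o=-R.T@V[:3,3]; return o,R.T@np.array([s[0],s[1],1])
def onz(m,u,v,z):
    o,d=ray(m,u,v); return o+d*(z-o[2])/d[2]
def proj(m,p):
    K=np.array(m['camera_matrix']);V=np.array(m['view']);c=V[:3,:3]@np.array(p)+V[:3,3]
    s=c[:2]/c[2];s=s*(1+m['k1']*(s@s));return K[:2,:2]@s+K[:2,2]
E
python3 - <<'E'
from h import *
import pickle
M={}
for n in ('scene','top','wrist'):
    im,m=snap(n,n+'0.png');M[n]=m
    V=np.array(m['view']);print(n,-V[:3,:3].T@V[:3,3],V[2,:3],m['k1'],np.array(m['camera_matrix'])[0])
pickle.dump(M,open('M.pkl','wb'))
s=readout.state();print(s['t'],s['eef_pos'],s['tcp_rot'])
E
```

```text
scene [1.49489795 0.75022309 0.97121244] [-0.60812904 -0.52599276 -0.59456765] -0.18711328058792254 [600.56232163   0.         315.8010871 ]
top [ 0.35711788 -0.01382032  1.31017386] [ 0.17831933 -0.00803055 -0.9839399 ] -0.09364288379964614 [527.60573317   0.         314.84255695]
wrist [ 0.26442804 -0.48905385  0.38441419] [-0.25042519 -0.0918946  -0.96376481] -0.062275454111948104 [331.43753448   0.         317.02223604]
0.15 [ 0.19255755 -0.5149932   0.20503852] [ 9.84041772e-01  1.77937132e-01 -5.17381274e-05 -4.06504371e-04]
```

View pics/scene0.png

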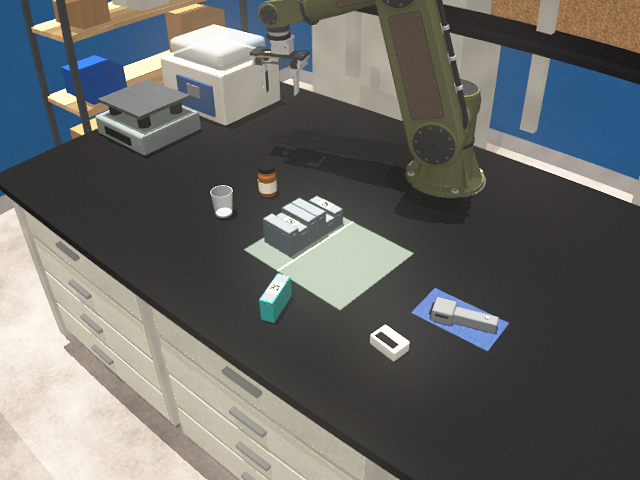

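View pics/top0.png

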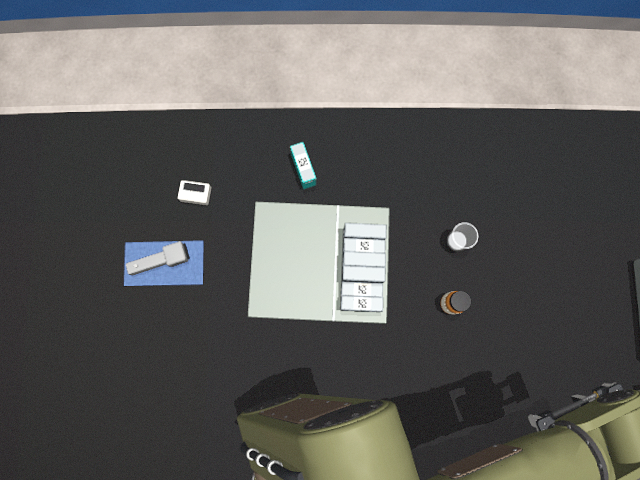

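The scene shows the mat with its row on the right (top-picture pixels 343-386 x 222-311), with labels at about (364,245), (362,289) and (362,303). The scanner is on its pad at (160,260). The turquoise look-alike is at (303,165), off the mat.

```bash
python3 - <<'E'
from h import *
import pickle
M=pickle.load(open('M.pkl','rb'));m=M['top']
t=cv2.imread('pics/top0.png');s=cv2.imread('pics/scene0.png')
a=cv2.resize(t[215:320,330:395],None,fx=5.5,fy=5.5,interpolation=cv2.INTER_CUBIC)
b=cv2.resize(s[190:260,255:350],None,fx=4.3,fy=4.3,interpolation=cv2.INTER_CUBIC)
c=np.zeros((600,800,3),np.uint8);c[:min(600,a.shape[0]),:a.shape[1]]=a[:600];c[:b.shape[0],a.shape[1]:a.shape[1]+b.shape[1]]=b[:, :800-a.shape[1]]
cv2.imwrite('pics/c1.png',c);print(a.shape,b.shape)
hsv=cv2.cvtColor(t,cv2.COLOR_BGR2HSV)
k=cv2.inRange(t,(120,130,120),(255,255,255));k[:195]=0;k[330:]=0;k[:,:240]=0;k[:,400:]=0
q=cv2.minAreaRect(max(cv2.findContours(k,0,1)[0],key=cv2.contourArea));print(q)
cn=max(cv2.findContours(k,0,1)[0],key=cv2.contourArea)
ap=cv2.approxPolyDP(cn,8,True)[:,0];print(ap.tolist())
P=np.array([onz(m,*p,.003)[:2] for p in cn[:,0].astype(float)]);r=cv2.minAreaRect(P.astype(np.float32)*1000);print('mat',r)
k=cv2.inRange(hsv,(100,120,60),(125,255,255));k[:220]=0;k[300:]=0
P=[onz(m,*p,.001)[:2] for p in max(cv2.findContours(k,0,1)[0],key=cv2.contourArea)[:,0].astype(float)]
print('pad',cv2.minAreaRect(np.array(P).astype(np.float32)*1000))
k2=cv2.inRange(hsv,(0,0,70),(180,70,255));k2[:235]=0;k2[292:]=0;k2[:,:120]=0;k2[:,208:]=0
cn=max(cv2.findContours(k2,0,1)[0],key=cv2.contourArea)
P=np.array([onz(m,*p,.032)[:2] for p in cn[:,0].astype(float)])
r=cv2.minAreaRect(P.astype(np.float32)*1000);print('scanner',r,cv2.boxPoints(r))
for n,u,v in(('amber',460,300),('beaker',463,235),('timer',194,192),('turq',303,165)):print(n,onz(m,u,v,.05))
E
```

```text
(578, 358, 3) (301, 408, 3)
((319.2547302246094, 262.0234680175781), (138.45497131347656, 115.75857543945312), 2.6630008220672607)
[[255, 203], [248, 316], [385, 322], [388, 208]]
mat ((535.4844970703125, -35.23931884765625), (342.05596923828125, 292.149658203125), 86.75504302978516)Traceback (most recent call last):
  File "<stdin>", line 16, in <module>
ValueError: max() iterable argument is empty
```

View pics/c1.png

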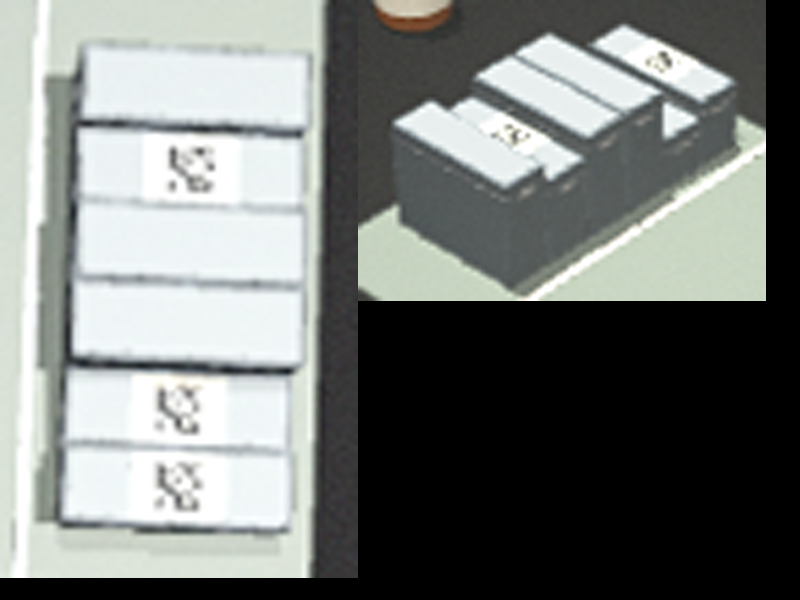

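The crop shows six boxes. From the far side they are: tall, labelled A (364,246), tall, tall, labelled low B (363,290), and labelled C (363,303). The grey boxes with lid labels on the mat fit the description. The turquoise one stands off the mat and does not.

```bash
cat > mat.py <<'E'
from h import *
import pickle
M=pickle.load(open('M.pkl','rb'));m=M['top']
C=np.array([.5355,-.0352]);
E
python3 - <<'E'
from mat import *
t=cv2.imread('pics/top0.png');hsv=cv2.cvtColor(t,cv2.COLOR_BGR2HSV)
c=[onz(m,u,v,.003)[:2] for u,v in((255,203),(248.5,317.5),(386,322),(388.5,208))]
C=np.mean(c,axis=0);y=(c[0]+c[1]-c[2]-c[3]);y/=np.linalg.norm(y);x=np.array([y[1],-y[0]]);print('C',C,'y',y)
def mf(p):return np.array([(p[:2]-C)@x,(p[:2]-C)@y])*1000
def tri(a,b):
    o1,d1=ray(m,*a);o2,d2=ray(M['scene'],*b)
    A=np.array([d1,-d2]).T;s=np.linalg.lstsq(A,o2-o1,rcond=None)[0];return (o1+d1*s[0]+o2+d2*s[1])/2,np.linalg.norm(o1+d1*s[0]-o2-d2*s[1])
for n,a,b in(('A',(364.5,245.9),(290.3,220.2)),('C',(362.7,303.5),(326.4,204.4))):
    p,e=tri(a,b);print(n,p,e,mf(p))
for n,a in(('A',(364.5,245.9)),('B',(362.6,289.5)),('C',(362.7,303.5))):
    print(n,[(h,np.round(mf(onz(m,*a,h/1000+.003)),1).tolist()) for h in (26,38,50,62)])
for v in(231,258.8,273.8):print('tall',np.round(mf(onz(m,364,v,.079)),1))
print(hsv[280,140],hsv[262,195])
k=cv2.inRange(hsv,(100,90,60),(125,255,255));k[:220]=0;k[300:]=0;k[:,230:]=0
P=[onz(m,*p[0].astype(float),.001)[:2] for p in np.vstack(cv2.findContours(k,0,1)[0])[:,None,0]]  if k.any() else []
print('pad',k.sum()/255,cv2.minAreaRect(np.array(P).astype(np.float32)*1000))
k2=cv2.inRange(hsv,(0,0,70),(180,60,255));k2[:235]=0;k2[292:]=0;k2[:,:120]=0;k2[:,208:]=0
cn=max(cv2.findContours(k2,0,1)[0],key=cv2.contourArea);print(cv2.boundingRect(cn))
P=np.array([onz(m,*p,.03)[:2] for p in cn[:,0].astype(float)])
r=cv2.minAreaRect(P.astype(np.float32)*1000);print('scanner',r)
for n,u,v in(('amber',460,300),('beaker',463,235),('timer',194,192),('turq',303,165)):print(n,onz(m,u,v,.05))
E
```

```text
C [ 0.53380475 -0.0357163 ] y [0.04440215 0.99901374]
A [ 0.56232351 -0.14298532  0.06806647] 0.0013721888260269416 [  33.25361667 -105.89692129]
C [ 0.42528377 -0.13553563  0.05058209] 0.002156289294471528 [-103.98175288 -104.53944538]
A [(26, [39.4, -109.1]), (38, [37.4, -108.0]), (50, [35.4, -106.8]), (62, [33.3, -105.7])]
B [(26, [-68.2, -106.5]), (38, [-69.2, -105.4]), (50, [-70.2, -104.3]), (62, [-71.2, -103.1])]
C [(26, [-102.0, -107.4]), (38, [-102.8, -106.3]), (50, [-103.5, -105.2]), (62, [-104.2, -104.0])]
tall [  66.9 -102.5]
tall [ 1.000e-01 -1.037e+02]
tall [ -35.5 -104.4]
[109 102 208] [109 104 206]
pad 2409.0 ((534.525634765625, 358.0929870605469), (111.70726776123047, 202.25621032714844), 0.8844159841537476)
(126, 241, 62, 34)
scanner ((537.45703125, 368.8057556152344), (55.123451232910156, 150.72312927246094), 18.245466232299805)
amber [ 0.43109231 -0.37114539  0.05      ]
beaker [ 0.58972305 -0.38757447  0.05      ]
timer [0.70375785 0.27408173 0.05      ]
turq [0.77067283 0.00362163 0.05      ]
```

Labels: A is box4 at mat x = +34, C (x = -103) looks like box3, and B (x = -69) is lower. First I move behind the row, with tool x along the mat's +y.

```bash
cat > mat.py <<'E'
from h import *
from scipy.spatial.transform import Rotation as Ro
C=np.array([.5338,-.0357]);my=np.array([.0444,.999]);mx=np.array([my[1],-my[0]])
def mf(p):return np.array([(p[:2]-C)@mx,(p[:2]-C)@my])*1000
def mw(x,y):return C+mx*x/1000+my*y/1000
def go(p,yaw):  # yaw=world angle of tool y deg
    s=readout.state();R=Ro.from_quat(s['tcp_rot']).as_matrix()
    d=R.T@(np.array(p)-s['eef_pos'])*1000;a=np.degrees(np.arctan2(R[1,1],R[0,1]))
    print('shift',np.round(d,1),'turn',round(-((yaw-a+180)%360-180),2))
def st():
    s=readout.state();R=Ro.from_quat(s['tcp_rot']).as_matrix()
    print('t',round(s['t'],2),'mat',np.round(mf(s['eef_pos']),1),'w',np.round(s['eef_pos']*1000,1) if hasattr(s['eef_pos'],'shape') else s['eef_pos'],'yaw',round(float(np.degrees(np.arctan2(R[1,1],R[0,1]))),2),'F',np.round(s['force'],1),'gap',s['finger_gap'])
E
python3 -c "
from mat import *
go([*mw(-102.9,-195),.2],-2.54)"
```

```text
shift [ 316.5 -190.3    5.2] turn -66.96
```

```bash
python3 -m inch '[[[45,-27,1],-10],[[90,-54,1],-20],[[136,-82,2],-30],[[181,-109,3],-40],[[226,-136,4],-50],[[271,-163,4],-60],[[316.5,-190.3,5],-66.96],[[316.5,-190.3,5],-66.96],[[316.5,-190.3,5],-66.96],[[316.5,-190.3,5],-66.96]]' 0
python3 -c "
from mat import *
st();im,m=snap('wrist','w1.png');import pickle;pickle.dump(m,open('w1.pkl','wb'))"
```

```text
t: 1.4
eef_pos: [0.4218, -0.227, 0.2004]
tcp_rot: [0.723, 0.69, -0.0, -0.0]
force: [0.2, 0.3, -0.8]
finger_gap: 0.0
gripper_force: 0.0
t 1.4 mat [-103.4 -196. ] w [ 421.8 -227.   200.4] yaw -2.66 F [ 0.2  0.3 -0.8] gap 3.0334880417174845e-05
```

View pics/w1.png

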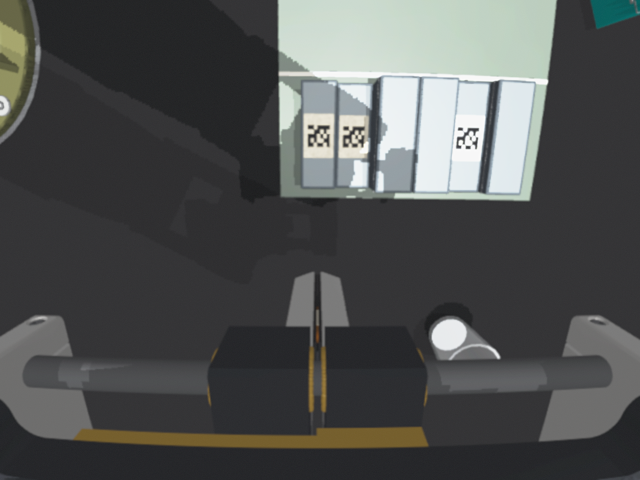

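The wrist picture shows the row from behind: C's lid at columns 302-337, B's at 337-375, labels at (319,136), (354,137) and (467,138), and the white line near row 75.

```bash
python3 - <<'E'
from mat import *
import pickle
m=pickle.load(open('w1.pkl','rb'));T=camera_model('top')
for n,a,b in(('A',(364.5,245.9),(467.5,138)),('B',(362.6,289.5),(354,136.5)),('C',(362.7,303.5),(319,136))):
    o1,d1=ray(T,*a);o2,d2=ray(m,*b)
    s=np.linalg.lstsq(np.array([d1,-d2]).T,o2-o1,rcond=None)[0];p=(o1+d1*s[0]+o2+d2*s[1])/2
    print(n,p,mf(p),'gap',np.linalg.norm(o1+d1*s[0]-o2-d2*s[1]),[(h,np.round(mf(onz(m,*b,h/1000+.003)),1).tolist()) for h in (26,38,50,62)])
print('line',[np.round(mf(onz(m,u,v,.003)),1).tolist() for u,v in((285,74),(540,82))])
print('mat corners',[np.round(mf(onz(m,u,v,.003)),1).tolist() for u,v in((281,197),(530,200))])
for h in(26,38,50,62):print('C lid',h,[np.round(mf(onz(m,u,v,h/1000+.003)),1).tolist() for u,v in((302,83),(302,187.5),(336,83),(336,187.5),(339,83),(339,187),(374,187))])
print('tall',[np.round(mf(onz(m,u,v,.079)),1).tolist() for u,v in((379,77),(375,190),(413,191),(451,192),(459,80))])
E
```

```text
A [ 0.56290537 -0.14405434  0.06577592] [  33.88719962 -106.95370776] gap 0.003004912074031122 [(26, [50.9, -107.0]), (38, [45.6, -107.4]), (50, [40.3, -107.8]), (62, [35.0, -108.3])]
B [ 0.46162484 -0.13908599  0.03085964] [ -67.51265052 -106.48718457] gap 0.0016004734700285066 [(26, [-66.5, -106.5]), (38, [-67.8, -107.0]), (50, [-69.1, -107.4]), (62, [-70.4, -107.9])]
C [ 0.42679612 -0.13755067  0.03822438] [-102.37471061 -106.49979095] gap 0.0004461041960823661 [(26, [-102.1, -106.1]), (38, [-102.2, -106.5]), (50, [-102.2, -107.0]), (62, [-102.3, -107.4])]
line [[-137.7, -41.7], [138.3, -45.2]]
mat corners [[-145.3, -171.8], [145.5, -174.6]]
C lid 26 [[-118.8, -55.5], [-120.1, -158.2], [-85.4, -55.6], [-84.2, -158.3], [-82.4, -55.6], [-81.1, -157.8], [-44.1, -157.8]]
C lid 38 [[-118.3, -57.7], [-119.5, -156.9], [-86.0, -57.7], [-84.9, -157.0], [-83.1, -57.7], [-81.9, -156.5], [-46.2, -156.5]]
C lid 50 [[-117.8, -59.9], [-119.0, -155.6], [-86.6, -59.9], [-85.6, -155.7], [-83.9, -59.9], [-82.7, -155.2], [-48.2, -155.2]]
C lid 62 [[-117.3, -62.1], [-118.4, -154.3], [-87.3, -62.1], [-86.3, -154.3], [-84.6, -62.1], [-83.4, -153.9], [-50.3, -153.8]]
tall [[-51.8, -59.7], [-51.7, -155.0], [-16.9, -155.9], [18.4, -156.6], [16.8, -61.0]]
```

Lid length and height agree that B is box1 (26 mm), C is box2 (38 mm) and A is box4 (62 mm); box3 is absent. I refine the mat frame and compute the shift to behind box1.

```bash
sed -i 's/^C=.*/a=np.radians(3.1);my=np.array([np.sin(a),np.cos(a)]);mx=np.array([my[1],-my[0]]);C=np.array([.5338,-.0357])+.0015*mx-.0015*my/' mat.py; python3 -c "
from mat import *
st();go([*mw(-68.6,-188),.012],-3.1)"
```

```text
t 1.45 mat [-103.  -195.5] w [ 421.8 -227.   200.4] yaw -2.67 F [-0.6  0.6 -0.4] gap 0.00030640808814417695
shift [  7.3  34.4 188.4] turn 0.43
```

```bash
python3 -m inch '[[[7,34.4,0],0.43],[[7,34.4,50],0.43],[[7,34.4,100],0.43],[[7,34.4,150],0.43],[[7,34.4,188],0.43],[[7,34.4,188],0.43],[[7,34.4,188],0.43]]' | head -1
python3 -c "
from mat import *
st();im,m=snap('wrist','w2.png')"
```

```text
t: 2.33
t 2.33 mat [ -67.5 -188.1] w [ 457.6 -221.4   14. ] yaw -3.02 F [ 0.4 -0.2  0.9] gap 0.00021405489704560276
```

View pics/w2.png

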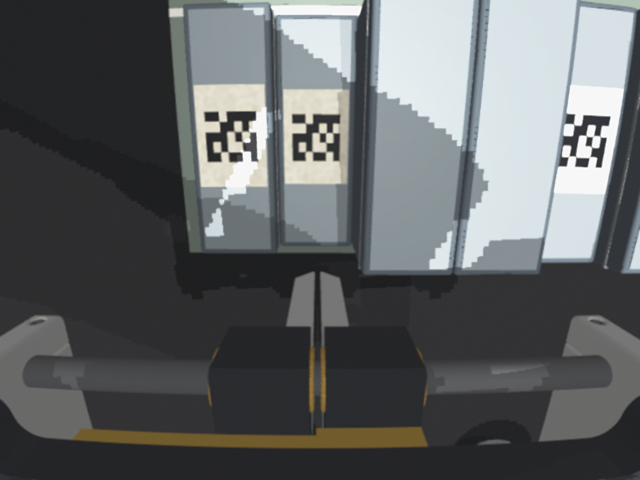

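The finger tip (column 318) is centred on box1's end (columns 280-353), so I push.

```bash
python3 -m inch '[[[12,0,0],0],[[20,0,0],0],[[28,0,0],0],[[36,0,0],0],[[46,0,0],0],[[56,0,0],0],[[66,0,0],0],[[76,0,0],0]]' | grep -E 'force|pos'
python3 -c "
from mat import *
st()"
python3 -m inch '[[[10,0,0],0],[[20,0,0],0],[[30,0,0],0],[[40,0,0],0],[[50,0,0],0],[[60,0,0],0],[[68,0,0],0],[[74,0,0],0],[[77,0,0],0],[[77,0,0],0]]' | grep -E 'force|pos'
python3 -c "
from mat import *
st();snap('top','t2.png');im,m=snap('wrist','w3.png')"
```

```text
eef_pos: [0.4611, -0.144, 0.0125]
force: [1.2, -2.5, 0.6]
gripper_force: 0.9
t 3.38 mat [ -68.2 -110.6] w [ 461.1 -144.    12.5] yaw -2.97 F [ 1.2 -2.5  0.6] gap 0.0002044206907076073
eef_pos: [0.4649, -0.0676, 0.0124]
force: [-0.5, 0.4, 0.1]
gripper_force: 0.0
t 4.62 mat [-68.5 -34.1] w [464.9 -67.6  12.4] yaw -2.96 F [-0.5  0.4  0.1] gap 0.00043675229021744957
```

View pics/w3.png

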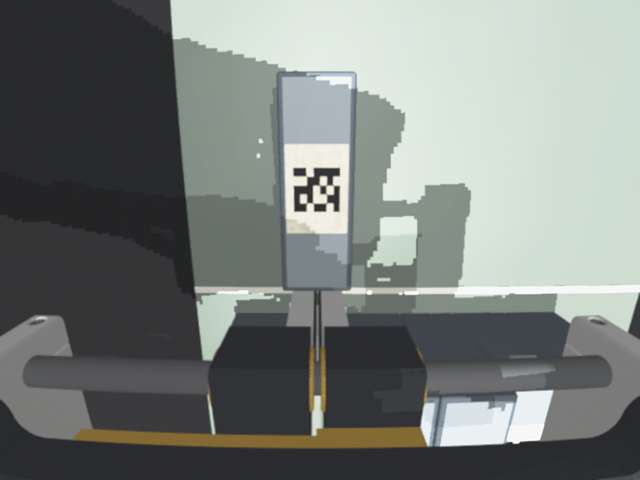

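Box1 slid straight. Its lid's rear edge is at row 289 and the line is at row 291, so I check the actual distance.

```bash
python3 -c "
from mat import *
m=camera_model('wrist')
print([np.round(mf(onz(m,u,v,.029)),1).tolist() for u,v in((284,288),(351,289),(278,73),(355,73))])
print('line',[np.round(mf(onz(m,u,v,.003)),1).tolist() for u,v in((200,290),(600,290))])
go([*mw(-68.6,-34),.15],-3.1)
"
```

```text
[[-86.9, -28.9], [-51.3, -29.4], [-87.3, 76.2], [-52.4, 76.2]]
line [[-142.2, -42.0], [115.0, -42.9]]
shift [ 4.000e-01 -1.000e-01 -1.376e+02] turn 0.12
```

```bash
python3 -m inch '[[[-20,0,0],0],[[-50,0,0],0],[[-80,0,0],0],[[-110,0,0],0],[[-140,0,0],0],[[-154,0,0],0],[[-154,-17,0],0],[[-154,-34.3,0],0],[[-154,-34.3,0],0],[[-154,-34.3,0],0]]' | grep -E 'force|pos'
python3 -c "
from mat import *
st();im,m=snap('wrist','w4.png')"
```

```text
eef_pos: [0.4235, -0.2198, 0.0126]
force: [-0.1, -0.6, 0.5]
gripper_force: 0.0
t 5.97 mat [-101.7 -188.3] w [ 423.5 -219.8   12.6] yaw -2.96 F [-0.1 -0.6  0.5] gap 0.0005203642987502797
```

View pics/w4.png

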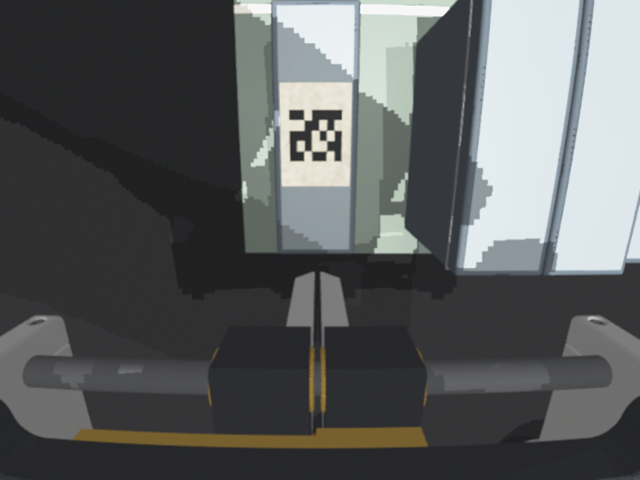

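Box2 sits alone at columns 276-355, so the finger is about 1 mm right of centre; I correct that and push.

```bash
python3 -m inch '[[[12,-1,0],0],[[20,-1,0],0],[[28,-1,0],0],[[36,-1,0],0],[[46,-1,0],0],[[56,-1,0],0],[[66,-1,0],0],[[76,-1,0],0]]' | grep -E 'force|pos'
python3 -m inch '[[[10,0,0],0],[[20,0,0],0],[[30,0,0],0],[[40,0,0],0],[[50,0,0],0],[[60,0,0],0],[[68,0,0],0],[[74,0,0],0],[[77,0,0],0],[[77,0,0],0]]' | grep -E 'force|pos'
python3 -c "
from mat import *
st();im,m=snap('wrist','w5.png')"
```

```text
eef_pos: [0.4258, -0.1432, 0.0125]
force: [-0.4, -0.3, -0.8]
gripper_force: 0.4
eef_pos: [0.4297, -0.0668, 0.0124]
force: [0.4, 0.0, 0.4]
gripper_force: 0.0
t 8.28 mat [-103.8  -35.2] w [429.7 -66.8  12.4] yaw -2.96 F [0.4 0.  0.4] gap -0.00025084832047811824
```

View pics/w5.png

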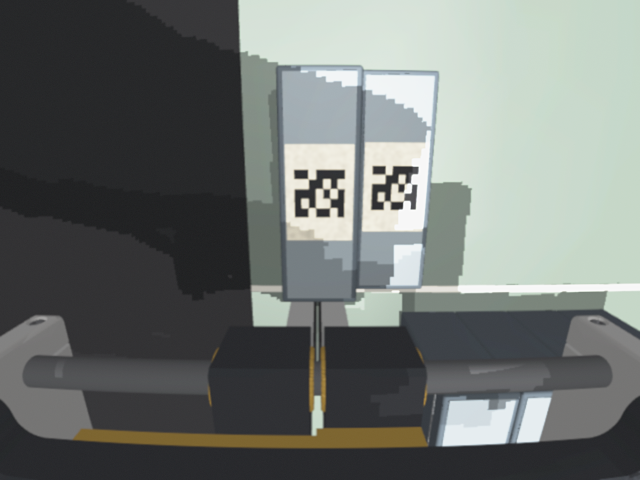

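Both are out and side by side, square with the line. Next is box4's lane.

```bash
python3 -m inch '[[[-20,0,0],0],[[-50,0,0],0],[[-80,0,0],0],[[-110,0,0],0],[[-140,0,0],0],[[-154,0,0],0],[[-154,40,0],0],[[-154,90,0],0],[[-154,138,0],0],[[-154,138,0],0],[[-154,138,0],0]]' | grep -E 'force|pos'
python3 -c "
from mat import *
st();im,m=snap('wrist','w6.png')"
```

```text
eef_pos: [0.5588, -0.2274, 0.0119]
force: [-0.4, 0.5, -0.1]
gripper_force: 0.0
t 9.7 mat [  33.8 -188.6] w [ 558.8 -227.4   11.9] yaw -2.95 F [-0.4  0.5 -0.1] gap 9.353812235498871e-05
```

View pics/w6.png

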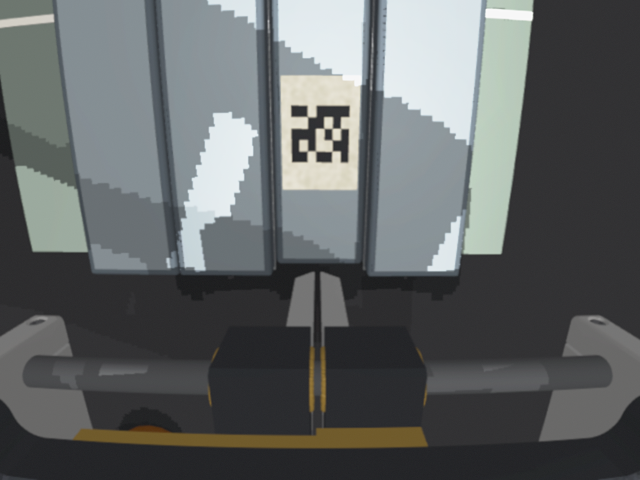

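Box4 (columns 277-362) is centred on the finger, so I push it.

```bash
python3 -m inch '[[[12,0.5,0],0],[[20,0.5,0],0],[[28,0.5,0],0],[[36,0.5,0],0],[[46,0.5,0],0],[[56,0.5,0],0],[[66,0.5,0],0],[[76,0.5,0],0]]' | grep -E 'force|pos'
python3 -m inch '[[[10,0,0],0],[[20,0,0],0],[[30,0,0],0],[[40,0,0],0],[[50,0,0],0],[[60,0,0],0],[[68,0,0],0],[[74,0,0],0],[[78,0,0],0],[[78,0,0],0]]' | grep -E 'force|pos'
python3 -m inch '[[[-20,0,0],0],[[-50,0,0],0],[[-80,0,0],0],[[-110,0,0],0],[[-140,0,0],0],[[-154,0,0],0],[[-154,0,-60],0],[[-154,0,-120],0],[[-154,0,-180],0],[[-100,0,-240],0],[[-50,0,-260],0],[[-50,0,-260],0]]' | grep -E 'force|pos'
python3 -c "
from mat import *
import pickle
st();im,m=snap('wrist','w7.png');pickle.dump(m,open('w7.pkl','wb'));snap('top','t3.png')"
```

```text
eef_pos: [0.564, -0.1514, 0.0124]
force: [0.1, -3.1, 1.1]
gripper_force: 1.2
eef_pos: [0.5679, -0.0738, 0.0123]
force: [-0.3, -0.2, -0.3]
gripper_force: 0.0
eef_pos: [0.566, -0.1218, 0.275]
force: [-0.1, -0.9, -1.0]
gripper_force: 0.0
t 13.5 mat [ 35.3 -82.7] w [ 566.  -121.8  275. ] yaw -2.8 F [-0.1 -0.9 -1. ] gap 0.000788868518222185
```

View pics/w7.png

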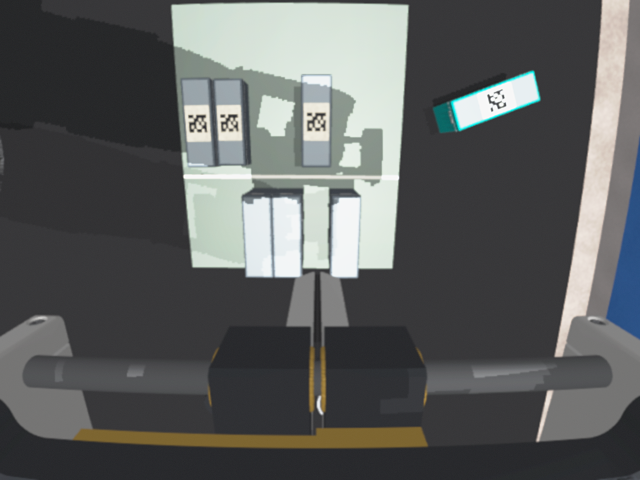

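All three labelled boxes lie square past the line, with labels at (230,122), (198,122) and (317,121), and the three tall ones are still in the row. Next I fix the label positions and go to the scanner.

```bash
python3 - <<'E'
from mat import *
import pickle
w=pickle.load(open('w7.pkl','rb'));T=camera_model('top')
t=cv2.imread('pics/t3.png');print('line',[np.round(mf(onz(w,u,v,.003)),1).tolist() for u,v in((190,177),(395,178))])
for n,p,h in(('box1',(230,122),.029),('box2',(198,122.5),.041),('box4',(317,121),.065)):
    q=onz(w,*p,h);print(n,q,mf(q),'top px',proj(T,q))
hsv=cv2.cvtColor(t,cv2.COLOR_BGR2HSV)
k2=cv2.inRange(hsv,(0,0,70),(180,60,255));k2[:230]=0;k2[310:]=0;k2[:,:100]=0;k2[:,235:]=0
cn=max(cv2.findContours(k2,0,1)[0],key=cv2.contourArea);print(cv2.boundingRect(cn))
P=np.array([onz(T,*p,.03)[:2] for p in cn[:,0].astype(float)])
print('scanner',cv2.minAreaRect(P.astype(np.float32)*1000))
c=cv2.minAreaRect(P.astype(np.float32))[0]
go([c[0],c[1]+.0,.25],16)
cv2.imwrite('pics/t3c.png',cv2.resize(t[190:330,100:400],None,fx=2.6,fy=2.6))
E
```

```text
line [[-136.9, -42.2], [140.6, -42.6]]
box1 [ 0.46490691 -0.00688868  0.029     ] [-71.85035986  26.54350281] top px [308.18239899 288.4307147 ]
box2 [ 0.42926697 -0.0061366   0.041     ] [-107.47881277   25.36712047] top px [307.95396672 302.8815629 ]
box4 [ 0.57107651 -0.01434937  0.065     ] [34.56734076 24.83525304] top px [310.86746439 242.79660581]
(126, 241, 62, 34)
scanner ((537.4235229492188, 368.90753173828125), (55.123451232910156, 151.3404541015625), 18.245466232299805)
shift [490.6 -52.8  22.4] turn -18.89
```

View pics/t3c.png

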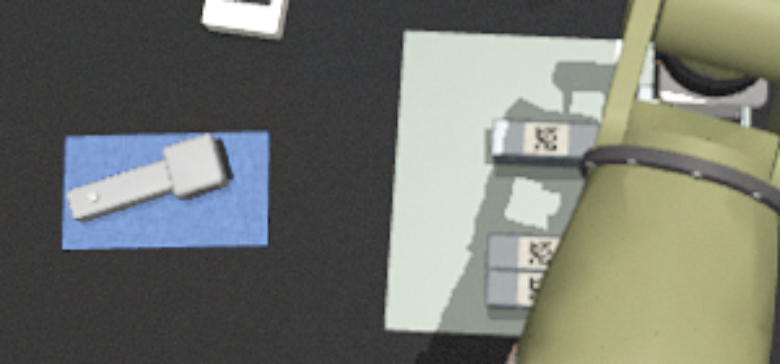

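The scanner (crop (150,177)) still lies on its pad, head toward the mat. I move above it, opening the gripper.

```bash
python3 -m inch '[[[55,-5,5],-3],[[110,-10,10],-6],[[165,-15,15],-9],[[220,-22,20],-12],[[275,-28,22],-15],[[330,-35,22],-18.9],[[385,-42,22],-18.9],[[440,-48,22],-18.9],[[490,-53,22],-18.9],[[490,-53,22],-18.9],[[490,-53,22],-18.9]]' 60| grep -E 'force|pos'
python3 -c "
from mat import *
import pickle
st();im,m=snap('wrist','w8.png');pickle.dump(m,open('w8.pkl','wb'))"
```

```text
eef_pos: [0.5385, 0.3666, 0.2491]
force: [-0.1, 0.9, -0.4]
gripper_force: 0.0
t 14.97 mat [-18.6 403.5] w [538.5 366.6 249.1] yaw 15.87 F [-0.1  0.9 -0.4] gap 0.05964984675047493
```

View pics/w8.png

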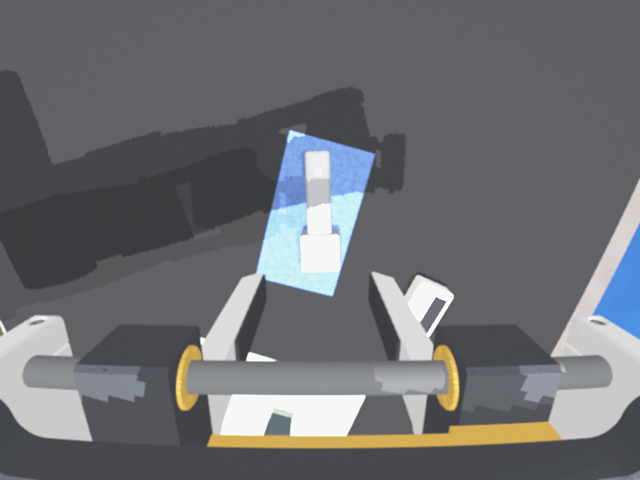

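The wrist picture shows the scanner with its tail at (317,152) and head front at (320,271), on the pad with corners (290,130), (375,154), (332,296) and (257,275).

```bash
python3 - <<'E'
from mat import *
import pickle
w=pickle.load(open('w8.pkl','rb'));im=cv2.imread('pics/w8.png')
h=cv2.cvtColor(im,cv2.COLOR_BGR2HSV)
k=cv2.inRange(h,(0,0,120),(180,45,255));k[:140]=0;k[285:]=0;k[:,:285]=0;k[:,360:]=0
for r in(160,175,190,205,220,240,250,260):
    c=np.where(k[r])[0];z=.03 if r<230 else .036
    if len(c):a=onz(w,c[0]-.5,r,z);b=onz(w,c[-1]+.5,r,z);print(r,c[0],c[-1],(a+b)[:2]/2*1000,np.linalg.norm(a-b)*1000)
rr=np.where(k[:,317])[0];print('rows',rr[0],rr[-1])
t=onz(w,317,rr[0]-.5,.03);f=onz(w,320.5,rr[-1]+.5,.036);print(t,f,np.linalg.norm((t-f)[:2]))
d=(f-t)[:2];d/=np.linalg.norm(d);print('ang',np.degrees(np.arctan2(d[1],d[0])))
pc=[onz(w,u,v,.001)[:2] for u,v in((290,130),(375,154),(332,296),(257,275))];print('pad',np.mean(pc,axis=0))
E
```

```text
160 305 329 [519.21413929 428.54044856] 29.320431740169177
175 306 329 [524.54342632 411.96813133] 28.448999024909693
190 306 329 [529.40738472 394.8887176 ] 28.764513112473328
205 307 355 [550.12557704 381.93794976] 59.426570356486835
220 307 353 [554.21605009 363.79841161] 57.673695656008356
240 291 339 [543.02307103 335.86151846] 60.193325045238396
250 285 344 [545.91796296 323.32572353] 74.34457557822594
260 285 340 [547.06275771 310.06073532] 69.98851936165472
rows 151 284
[0.51625163 0.43896125 0.03      ] [0.56580701 0.28108539 0.036     ] 0.16547061569936355
ang -72.57354069264514
pad [0.53431628 0.35479243]
```

```bash
python3 -c "
from mat import *
go([.5373,.3698,.005],17)"
```

```text
shift [  3.8   0.  244.6] turn -1.16
```

```bash
python3 -m inch '[[[4,0,50],-1.1],[[4,0,100],-1.1],[[4,0,150],-1.1],[[4,0,195],-1.1],[[4,0,230],-1.1],[[4,0,244],-1.1],[[4,0,244],-1.1],[[4,0,244],-1.1]]' 60| grep -E 'force|pos'
python3 -m inch '[[[0,0,0],0],[[0,0,0],0],[[0,0,0],0],[[0,0,0],0],[[0,0,0],0],[[0,0,0],0],[[0,0,0],0],[[0,0,0],0]]' 10
python3 -c "
from mat import *
st()"
```

```text
eef_pos: [0.5377, 0.372, 0.0082]
force: [-0.1, 0.6, 0.1]
gripper_force: 0.0
t: 17.02
eef_pos: [0.5369, 0.372, 0.0067]
tcp_rot: [0.595, 0.804, 0.0, 0.0]
force: [-1.0, -0.1, 4.8]
finger_gap: 0.0294
gripper_force: 29.9
t 17.02 mat [-20.4 408.7] w [536.9 372.    6.7] yaw 17.03 F [-1.  -0.1  4.8] gap 0.029395014635477733
```

Gripped at 29.4 mm. I lift, look at the scanner in the gripper, and compute the scan poses.

```bash
python3 -m inch '[[[0,0,-20],0],[[0,0,-60],0],[[0,0,-110],0],[[0,0,-150],0],[[0,0,-150],0],[[0,0,-150],0]]' | grep -E 'force|pos|gap'
cat >> mat.py <<'E'
L={'box1':(-69.2,25,.029),'box2':(-104.8,24,.041),'box4':(34.8,24.7,.065)}
def scan(b,yaw=17.0,D=.085):
    x,y,z=L[b];p=mw(x,y);d=np.radians(yaw-90);h=D*.7071
    go([*(p-(.079+h)*np.array([np.cos(d),np.sin(d)])),z+h-.0033],yaw)
E
python3 -c "
from mat import *
st();scan('box1');snap('wrist','w9.png')"
```

```text
eef_pos: [0.5363, 0.3715, 0.1556]
force: [-0.1, -0.3, -0.5]
finger_gap: 0.0296
gripper_force: 29.9
t 17.77 mat [-21.  408.3] w [536.3 371.5 155.6] yaw 17.03 F [-0.1 -0.3 -0.5] gap 0.02964381444926592
shift [-204.2 -176.9   70.2] turn 0.03
```

View pics/w9.png

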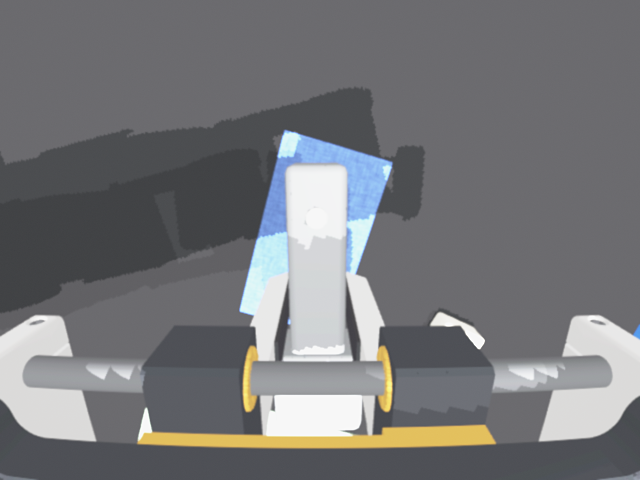

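The scanner hangs level and aligned with the tool (tail at (317,165)). I check where it sits along the handle and move to box1.

```bash
python3 -c "
from mat import *
m=camera_model('wrist');s=readout.state()
a=onz(m,317,165,.179);b=onz(m,319,330,.179);e=s['eef_pos'];print(a,np.linalg.norm((a-e)[:2]),'axis',np.degrees(np.arctan2(*(b-a)[1::-1])))"
python3 -m inch '[[[-34,-30,0],0],[[-68,-59,0],0],[[-102,-89,10],0],[[-136,-118,20],0],[[-165,-143,35],0],[[-190,-165,55],0],[[-204,-177,70],0],[[-204,-177,70],0],[[-204,-177,70],0]]' | grep -E 'force|pos|gap'
python3 -c "
from mat import *
st();scan('box1')"
```

```text
[0.51456403 0.43806901 0.179     ] 0.07003106765563023 axis -72.25334488459353
eef_pos: [0.4276, 0.1254, 0.0866]
force: [-0.4, 0.6, -1.4]
finger_gap: 0.0295
gripper_force: 29.9
t 18.95 mat [-116.2  156.6] w [427.6 125.4  86.6] yaw 17.03 F [-0.4  0.6 -1.4] gap 0.029537297282922922
shift [-0.7 -1.1  0.8] turn 0.03
```

```bash
python3 -m inch '[[[-1,-1,1],0],[[-1,-1,1],0],[[-1,-1,1],0],[[-1,-1,1],0],[[-1,-1,1],0],[[-1,-1,1],0],[[-1,-1,1],0],[[-1,-1,1],0],[[-1,-1,1],0],[[-1,-1,1],0],[[-1,-1,1],0],[[-1,-1,1],0]]' | grep -E 'pos'
python3 -c "
from mat import *
st();scan('box1')
im,m=snap('scene','s1.png');t,T=snap('top','t4.png')
x,y,z=L['box1'];p=[*mw(x,y),z];a=proj(m,p);b=proj(T,p);print(a,b)
c=[]
for i,q in((im,a),(t,b)):
    u,v=int(q[0]),int(q[1]);k=i[v-40:v+40,u-50:u+50].copy();c.append(cv2.resize(k,None,fx=4,fy=4,interpolation=cv2.INTER_CUBIC))
cv2.imwrite('pics/c4.png',np.hstack(c)[:,:,::-1])"
```

```text
eef_pos: [0.4266, 0.1237, 0.0854]
t 20.45 mat [-117.1  154.9] w [426.6 123.7  85.4] yaw 17.03 F [-0.2  0.9 -2.6] gap 0.02987755458015859
shift [ 0.7  0.4 -0.4] turn 0.03
[353.00770815 234.81515735] [308.86787027 287.36981218]
```

View pics/c4.png

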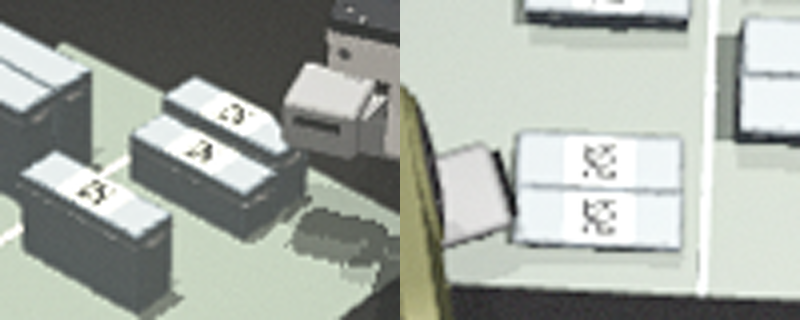

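The predicted label position falls on the label middle in both views. I hold longer, then move on.

```bash
python3 -m inch '[[[0,0,0],0],[[0,0,0],0],[[0,0,0],0],[[0,0,0],0],[[0,0,0],0],[[0,0,0],0],[[0,0,0],0],[[0,0,0],0],[[0,0,0],0],[[0,0,0],0],[[0,0,0],0],[[0,0,0],0]]' | grep -E 'pos'
python3 -c "
from mat import *
st();scan('box1');scan('box2')"
```

```text
eef_pos: [0.4266, 0.1237, 0.0855]
t 22.05 mat [-117.1  154.9] w [426.6 123.7  85.5] yaw 17.03 F [ 0.4  0.5 -1.6] gap 0.029748806417219473
shift [ 0.7  0.4 -0.3] turn 0.03
shift [ 12.  -33.4 -12.3] turn 0.03
```

```bash
python3 -m inch '[[[0,0,-12],0],[[6,-17,-12],0],[[12,-33.4,-12],0],[[12,-33.4,-12],0],[[12,-33.4,-12],0],[[12,-33.4,-12],0]]' | grep -E 'pos'
python3 -c "
from mat import *
st();scan('box2')"
python3 -m inch '[[[0,0,0],0],[[0,0,0],0],[[0,0,0],0],[[0,0,0],0],[[0,0,0],0],[[0,0,0],0],[[0,0,0],0],[[0,0,0],0],[[0,0,0],0],[[0,0,0],0],[[0,0,0],0],[[0,0,0],0]]' | grep -E 'pos'
python3 -m inch '[[[0,0,0],0],[[0,0,0],0],[[0,0,0],0],[[0,0,0],0],[[0,0,0],0],[[0,0,0],0],[[0,0,0],0],[[0,0,0],0],[[0,0,0],0],[[0,0,0],0],[[0,0,0],0],[[0,0,0],0]]' | grep -E 'pos'
python3 -c "
from mat import *
st();scan('box2');scan('box4')"
```

```text
eef_pos: [0.3917, 0.1254, 0.0976]
t 22.8 mat [-152.1  154.7] w [391.7 125.4  97.6] yaw 17.02 F [ 0.6  0.4 -0.6] gap 0.02972223146167031
shift [ 0.2 -0.5 -0.2] turn 0.02
eef_pos: [0.3912, 0.1254, 0.0975]
eef_pos: [0.3912, 0.1254, 0.0974]
t 25.8 mat [-152.6  154.6] w [391.2 125.4  97.4] yaw 17.03 F [ 1.1  0.6 -2. ] gap 0.029882431894786548
shift [-0.   0.  -0.4] turn 0.03
shift [-47.4 131.3 -24.4] turn 0.03
```

```bash
python3 -m inch '[[[0,0,-24],0],[[-15,40,-24],0],[[-31,85,-24],0],[[-47.4,131.3,-24.4],0],[[-47.4,131.3,-24.4],0],[[-47.4,131.3,-24.4],0],[[-47.4,131.3,-24.4],0]]' | grep -E 'pos'
python3 -c "
from mat import *
st();scan('box4')"
python3 -m inch '[[[0,0,0],0],[[0,0,0],0],[[0,0,0],0],[[0,0,0],0],[[0,0,0],0],[[0,0,0],0],[[0,0,0],0],[[0,0,0],0],[[0,0,0],0],[[0,0,0],0],[[0,0,0],0],[[0,0,0],0]]' | grep -E 'pos'
python3 -m inch '[[[0,0,0],0],[[0,0,0],0],[[0,0,0],0],[[0,0,0],0],[[0,0,0],0],[[0,0,0],0],[[0,0,0],0],[[0,0,0],0],[[0,0,0],0],[[0,0,0],0],[[0,0,0],0],[[0,0,0],0]]' | grep -E 'pos'
python3 -c "
from mat import *
st();scan('box4')
d=np.radians(-73);print(np.array([.5344,.3565])-.013*np.array([np.cos(d),np.sin(d)]))
go([*(np.array([.5344,.3565])-.013*np.array([np.cos(d),np.sin(d)])),.0077],17)"
```

```text
eef_pos: [0.5299, 0.1187, 0.1221]
t 26.68 mat [-13.8 155.5] w [529.9 118.7 122.1] yaw 17.05 F [ 0.  -0.4 -1.7] gap 0.029523042929210284
shift [-0.4  0.7  0.3] turn 0.05
eef_pos: [0.5306, 0.1185, 0.1218]
eef_pos: [0.5306, 0.1185, 0.1219]
t 29.68 mat [-13.  155.3] w [530.6 118.5 121.9] yaw 17.03 F [-0.8  0.4 -1.3] gap 0.029736360222484225
shift [ 0.  -0.   0.1] turn 0.03
[0.53059917 0.36893196]
shift [239.4  73.3 114.2] turn 0.03
```

```bash
python3 -m inch '[[[48,15,-20],0],[[96,30,-20],0],[[144,45,-20],0],[[192,60,0],0],[[225,70,20],0],[[239.4,73.3,50],0],[[239.4,73.3,80],0],[[239.4,73.3,100],0],[[239.4,73.3,108],0],[[239.4,73.3,112],0],[[239.4,73.3,114],0],[[239.4,73.3,114],0]]' | grep -E 'force|pos'
python3 -c "
from mat import *
st();go([.5306,.3689,.0070],17)"
```

```text
eef_pos: [0.5309, 0.369, 0.0084]
force: [0.6, 1.0, -1.9]
gripper_force: 29.9
t 31.18 mat [-26.3 405.5] w [530.9 369.    8.4] yaw 17.03 F [ 0.6  1.  -1.9] gap 0.029706331276770147
shift [-0.  -0.3  1.4] turn 0.03
```

```bash
python3 -m inch '[[[0,0,1],0],[[0,0,1.5],0],[[0,0,1.5],0],[[0,0,1.5],0]]' | grep -E 'force|pos'
python3 -m inch '[[[0,0,0],0],[[0,0,0],0],[[0,0,0],0],[[0,0,0],0],[[0,0,0],0],[[0,0,0],0]]' 60 | grep -E 'force|pos|gap'
python3 -m inch '[[[0,0,-10],0],[[0,0,-30],0],[[0,0,-70],0],[[0,0,-120],0],[[0,0,-180],0],[[0,0,-240],0],[[0,0,-240],0],[[0,0,-240],0],[[0,0,-240],0]]' | grep -E 'force|pos'
python3 - <<'E'
from mat import *
st();w,m=snap('wrist','w10.png');t,T=snap('top','t5.png')
c=np.zeros((600,800,3),np.uint8);c[:300,:400]=cv2.resize(w,(400,300));c[:600,400:]=cv2.resize(t[190:330,120:400],(400,200))[:0] if 0 else 0
c[300:600]=cv2.resize(t[190:330,100:473],(800,300));cv2.imwrite('pics/c5.png',c[:,:,::-1])
E
```

```text
eef_pos: [0.5307, 0.369, 0.0067]
force: [-1.8, -1.4, 4.0]
gripper_force: 29.9
eef_pos: [0.5306, 0.3689, 0.0063]
force: [0.5, -0.3, 0.5]
finger_gap: 0.0603
gripper_force: 0.0
eef_pos: [0.5302, 0.3687, 0.2452]
force: [-0.6, 0.4, 0.3]
gripper_force: 0.0
t 33.55 mat [-27.  405.1] w [530.2 368.7 245.2] yaw 17.03 F [-0.6  0.4  0.3] gap 0.059709573641841505
```

View pics/c5.png

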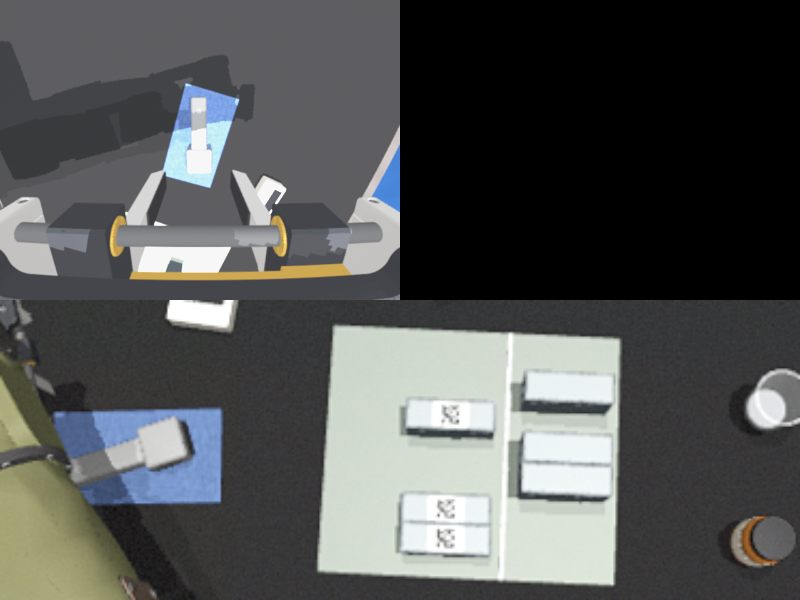

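The scanner lies flat on the middle of its pad, the three labelled boxes are square past the line, and the tall boxes and bystanders are in place. I hand in.

```bash
python3 -c "
from workcell import env
print(env.close_job())"
```

```text
the job is handed in; nothing more can be done
None
```

I handed the job in at about 34 s on the robot's clock: boxes 1, 2 and 4 (box3 was absent) are past the line and square, and I held the scanner over each label for over 2 s, lowest first, before laying it flat on its pad; nothing confirmed the reads or the verdict.

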